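# Open the lidded fixings tub

## Robot

A 6-joint arm with a two-finger parallel gripper is mounted at the origin on the work surface. World frame = base frame: x ahead of the robot, y to its left, z up, the work surface at z = 0. Lengths are in m, angles in rad, forces in N, time in s.
With the tool pointing down it reaches from about 0.275 to 0.725 m from the base axis. Payload 15.9 kg.
Tool frame: the origin (TCP) lies on the mounting face of the last link; the fingertips stand tip_extent ahead of it and the grasp point (between the pads) lies 155 mm ahead of it (tip_extent is the distance from the TCP to the fingertips, in m); z points along the fingers, y is the line along which they close (so a half turn about z gives the same grasp; the last joint's range is limited). The gripper opens to 85 mm and grips with 20 to 120 N. Pads are 22 mm wide; open, the fingers measure 114 mm over their backs; the gripper's body (76 mm by 85 mm) begins 54 mm behind the grasp point. The pads swing forward as they close: fully open they stand 13 mm farther back than shut.
Start: joints at [-1.314, 0.213, -0.034, 1.323, 0, 1.571], TCP at [0.127, -0.484, 0.405] pointing down, gripper open.
Joint ranges: [-2.98, 2.98], [-0.74, 1.72], [-1.14, 1.35], [-2.1, 2.04], [-1.57, 1.44], [-3.14, 3.14]. Speed limits (rad/s): [1.89, 1.89, 2.39, 2.57, 3.14, 3.14].

## Interface

Orientations are given as a unit quaternion [x, y, z, w].
In Python, from station import state, read_camera, camera_info, finish_job, tip_extent gives the robot as it stands.
- The arm moves only by the shell command python3 -m jog 'ROWS' [FORCE]. ROWS is a JSON object of lists of equal length, an entry for each row: "travel": the shift along the tool's x, y, z in cm, a list of three; "rot": the turn, a rotation vector about the tool's x, y, z in rad, a list of three; "gripper": the gripper command: -1 is shut, 1 is fully open, values between are in proportion. A call has 1 to 10 rows; each row is the pose to reach, as a shift and turn from the pose commanded when the call began, along the tool's axes at that moment; what a row does not reach only later rows make up. A row lasts 1/10 s, in which the tool goes at most 50 mm and 8.59 degrees, less where a joint would pass 70% of its speed; a pose out of reach is approached as far as the arm can. A call with a gripper value outside its range is refused whole. The fingers move at their own pace and stop on an object; FORCE is the grip in N (left out, the last holds). Time passes only in rows, so rows that repeat a pose let the fingers close. It gives the time, the measured TCP pose, the force, the opening and the grip force at its end, in the units of the state.
- state(): the state, without advancing time (a new reading comes with each control period).
- read_camera(name): name is "scene" or "top"; returns the picture (480x640x3 uint8, blue, green, red); there is no depth.
- camera_info(name): a dict with "fovy" (degrees; the focal length in pixels is half the picture's height over the tangent of half this angle, whatever the lens; pixels are square), "cx", "cy" (the principal point, pixels), "k1" (the pictures are not rectified: a ray, as slopes to the right and down, at radius r is drawn at 1 + k1 r^2 times it, then the intrinsics apply), "rvec" (rotation vector, rad) and "tvec" (3), from world to camera coordinates, as OpenCV has them. Camera axes: x right, y down, z forward; pixel columns grow to the right and rows downward; lengths in m; the calibration is good to about 2 mm. A picture is of the moment at which its call begins. camera_info takes no time and is no camera call.
- finish_job(): hands the job in; it is judged then, once.
The state is a dict: "clock": time; "joints": joint angles; "dq": joint speeds; "joint_torque": joint torques, N m; "eef_pos": TCP position; "tool_rot": TCP orientation; "wrist_force": force on the tool from outside, world axes, zero at the start; "torque": the same for the moment, N m; "width": finger opening in m; "gripper_force": force on a finger pad.
Only numpy, scipy, OpenCV 4.12 (cv2) and the standard library are available. Lean on these libraries where they do the work, as an engineer would, in place of code of your own. Each camera call takes 0.05 s, during which the arm holds its last target. There are 200 camera calls.

## Task

Open the lidded tub on the bench: push its loose lid up by the tab so that it tips a good 15 degrees while the opposite edge still rests on the tub, then lift the lid clear. Set it down, without dropping it, flat and right way up in the middle of the low plywood riser, and let go. Leave the tub standing where it is and do not disturb the open bin, the lock or the hammer.

Things in the scene. Friction and masses are not known exactly. Their poses are not given: they have to be found in the camera images.
- tub: Green plastic tub, 130 mm along its x, 140 mm along its y, 100 mm high, walls 4 mm, open at the top under the lid, standing loose on the bench, about 2.5 kg with its stock of lock plates. Origin: centre of its underside; z up. It stands to the left or the right of the robot's centre line, with its -x side turned roughly towards the robot.
- lid: Loose steel lid on the tub's rim, not latched, 0.14 to 0.28 kg: plate 138 (x) by 148 (y) by 4 mm. Origin: centre of the plate's underside, which rests on the rim; z up. Below it a locating lip, a rectangle 112 (x) by 122 (y) mm, 10 mm deep, sits inside the tub with 5 mm play all round; on a flat surface the origin is thus 10 mm above it. A tab rises from the middle of its -x edge (see lid_tab).
- lid_tab (a point): Point on the lid's tab; axes as the lid. The tab is flat, 45 mm long, 46 mm wide (along y), 5 mm thick, and runs from its root in the plate's edge, at (-67, 0, 2) mm in the lid's frame, steeply up and outwards (-x), at 70 degrees to the plate, to (-82, 0, 44). This point, at (-78, 0, 31), is in mid-thickness, 31 mm from the root.
- riser: Low plywood riser, 150 by 150 mm, 80 mm high, fixed on the bench on the other side of the robot's centre line from the tub; flat top. Origin: centre of its underside, z up.
- open_bin: Bystander: open-fronted green bin of screws, 170 by 110 mm, 85 mm high, to the left of the work. Origin: centre of its underside.
- lock: Bystander: door lock lying flat on the robot's side of the work, case 100 by 70 by 16 mm with a 160 mm brass front plate along its y at its +x end. Origin: centre of the case's underside.
- hammer: Bystander: hammer 270 mm long lying along its x, to the right of the work.
Mind the look-alikes: they are no part of the job. What is shaped like the lid but blue or turquoise is not meant.

How it is judged:
On the way, in this order (a step that is already met when the one before it is completed fails the run):
1. the lid is tipped by at least 10 degrees while its other edge still rests on the tub (angle between lid's own z axis and vertical above 0.175 rad and contact force between lid and tub above 0.1 N and horizontal distance between lid and tub below 0.06 m), for 0.1 s.
2. the lid is lifted clear of the tub (z of lid in the frame of tub above 0.12 m and contact force between lid and tub below 0.02 N), for 0.2 s.
At the end, for the whole second after the job is handed in: The lid lies at rest on the riser, flat (within 4.5 degrees) and right way up, its centre within 40 mm of the riser's centre; the tub stands upright within 40 mm of where it was (horizontal distance between lid and riser below 0.04 m and z of lid in the frame of riser between 0.085 and 0.095 m and angle between lid's own z axis and vertical below 0.08 rad and linear speed of lid below 0.02 m/s and angle between tub's own z axis and vertical below 0.05 rad and distance of tub from where it was at the start of the episode below 0.04 m); the robot touches nothing.
It fails at once if the lid is dropped: it falls faster than 0.6 m/s touching nothing (contact force between lid and anything else below 0.01 N and linear speed of lid above 0.6 m/s).
It fails at once if the tub is tipped over (angle between tub's own z axis and vertical above 0.35 rad).
It fails at once if the open bin, the lock or the hammer is moved by more than 40 mm (distance of any of open_bin, lock, hammer from where it was at the start of the episode above 0.04 m).
It also fails if it takes over 48 s, if anything falls off the work surface, if the arm or the gripper's body presses on something with over 40 N, if the wrist force passes 120 N, or if a joint passes its speed limit or range.

## Working session

There is one attempt and no reset: what is moved stays moved. The work goes in short steps, Python scripts to look and compute and a shell command to move; the robot and the scene stay as the last step left them, time stands still between calls to the robot, and variables do not carry over. Pictures are saved under pics/ and viewed, at most 10 in all, crops included, and the job is handed in when it is done.

```bash
mkdir -p pics; python3 - <<'E'
from station import *
import cv2
print(state(), tip_extent)
for n in("scene","top"):
    cv2.imwrite(f"pics/{n}0.png",read_camera(n)); print(camera_info(n))
E
```

```text
{'clock': 0.0, 'joints': array([-1.31398805e+00,  2.13345031e-01, -3.50659444e-02,  1.32350279e+00,
       -1.40594675e-05,  1.57078919e+00]), 'dq': array([-0.00117924, -0.00094913,  0.00104198, -0.00122518, -0.0002908 ,
        0.00041441]), 'joint_torque': array([-1.49469535e-03, -6.86168075e+01,  4.87117481e+01,  1.78358989e-02,
        2.09932828e-04, -1.28191635e-05]), 'eef_pos': array([ 0.1269568 , -0.48345606,  0.4042189 ]), 'tool_rot': array([ 9.91766897e-01,  1.28055108e-01, -7.85147389e-05, -5.53219463e-04]), 'wrist_force': array([-0.76499387,  0.23122027, -0.10293563]), 'torque': array([ 0.00661642,  0.02700867, -0.00983865]), 'gripper_force': 0.0, 'width': 0.08565820749040849} 0.1734
{'fovy': 44.16018931060254, 'cx': 324.4265870242665, 'cy': 244.94460444397134, 'k1': -0.16042072495353873, 'rvec': array([ 2.22206287,  0.60654663, -0.26538998]), 'tvec': array([-0.42046772, -0.16605103,  1.89834569])}
{'fovy': 43.61235689717462, 'cx': 316.7577946701601, 'cy': 246.3820014732006, 'k1': -0.16167898856690666, 'rvec': array([ 2.17075432, -2.19477682,  0.09363691]), 'tvec': array([-0.07368329,  0.54058414,  1.72027958])}
```

View pics/scene0.png

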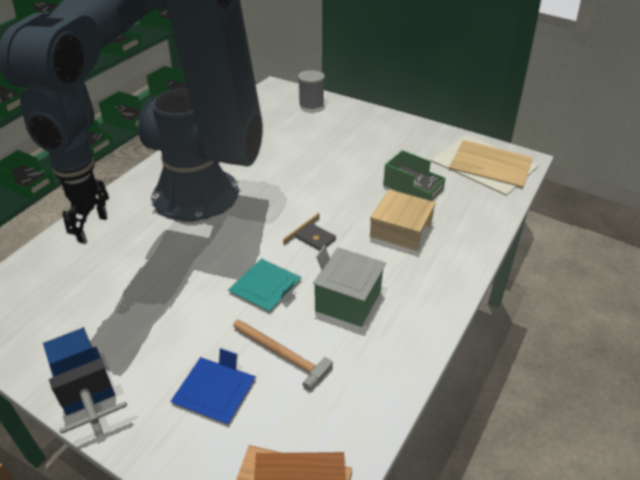

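View pics/top0.png

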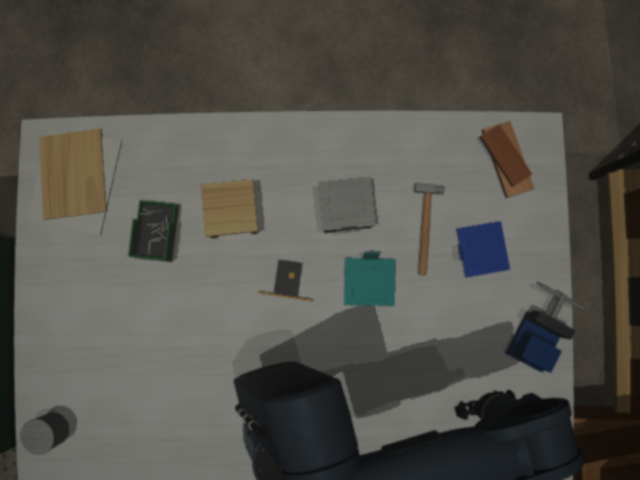

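The scene view shows the grey lid on the tub at about (350,272), with its tab at (322,257), and the riser at (402,215). In the top view the lid is at about (347,204) and the riser at (230,208). The teal and blue lids are decoys. Next I'll zoom in to read the corners.

```bash
python3 - <<'E'
import cv2,numpy as np
t=cv2.imread("pics/top0.png");s=cv2.imread("pics/scene0.png")
a=cv2.resize(t[165:245,190:390],None,fx=4,fy=4,interpolation=cv2.INTER_CUBIC)
b=cv2.resize(s[185:325,300:440],(280*1,280),interpolation=cv2.INTER_CUBIC)
b=cv2.resize(s[185:255,360:440],(320,280),interpolation=cv2.INTER_CUBIC)
c=cv2.resize(s[240:330,305:395],(280,280),interpolation=cv2.INTER_CUBIC)
o=np.zeros((600,800,3),np.uint8);o[:320]=a;o[320:,:320]=b;o[320:,400:680]=c
cv2.imwrite("pics/crop0.png",o)
E
```

```text
(no output)
```

View pics/crop0.png

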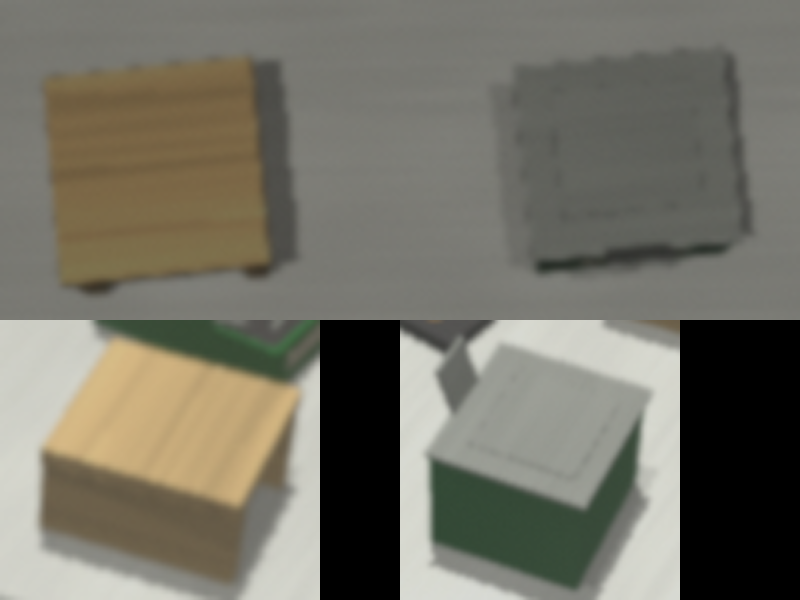

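```bash
cat > h.py <<'E'
import cv2,numpy as np
from scipy.optimize import least_squares
from station import *
def proj(n,P):
    c=camera_info(n); f=240/np.tan(np.radians(c["fovy"]/2))
    K=np.array([[f,0,c["cx"]],[0,f,c["cy"]],[0,0,1]])
    return cv2.projectPoints(np.array(P,float).reshape(-1,1,3),c["rvec"],c["tvec"],K,np.array([c["k1"],0,0,0,0]))[0].reshape(-1,2)
def fit(obs,sx,sy,z,x0):
    # obs: {cam: 4 px} in order (+x+y),(+x-y),(-x-y),(-x+y)
    def pts(p):
        c,s=np.cos(p[2]),np.sin(p[2])
        return [[p[0]+c*a-s*b,p[1]+s*a+c*b,z] for a,b in((sx/2,sy/2),(sx/2,-sy/2),(-sx/2,-sy/2),(-sx/2,sy/2))]
    f=lambda p:np.concatenate([(proj(n,pts(p))-o).ravel() for n,o in obs.items()])
    r=least_squares(f,x0); return r.x,f(r.x).reshape(-1,2)
E
python3 - <<'E'
from h import *
A=np.array
t=lambda l:A(l)/4+[190,165]-0.375
rt=t([(44,78),(250,58),(268,265),(62,283)]); lt=t([(516,65),(728,48),(745,238),(533,260)])
# scene order: +x+y, +x-y, -x-y, -x+y
rs=(A([(300,390),(240,503),(45,450),(115,340)])-[0,320])/4+[360,185]-.4
ls=(A([(652,393),(587,508),(430,455),(500,344)])-[400,320])/3.111+[305,240]-.4
np.set_printoptions(precision=4,suppress=True)
for nm,T,S,sx,sy,z in(("riser",rt,rs,.15,.15,.08),("lid",lt,ls,.138,.148,.104)):
    for o in({"top":T},{"scene":S},{"top":T,"scene":S}):
        p,r=fit(o,sx,sy,z,[.6,0,0]); print(nm,list(o),p,np.abs(r).max(),r.mean(0))
s=state();print(s["tool_rot"])
E
```

```text
riser ['top'] [0.649  0.1694 0.0846] 0.7159020904323938 [-0.0025 -0.0047]
riser ['scene'] [0.6514 0.1723 0.1011] 0.8507944198313453 [-0.0006 -0.0687]
riser ['top', 'scene'] [0.6504 0.1704 0.0914] 1.6142953623668177 [-0.479  -0.1599]
lid ['top'] [ 0.6544 -0.1657  0.0775] 0.7471540081491526 [-0.0009 -0.002 ]
lid ['scene'] [ 0.6566 -0.1626  0.1028] 1.4912273753448062 [ 0.0094 -0.0717]
lid ['top', 'scene'] [ 0.6558 -0.1642  0.09  ] 2.3117913075807337 [-0.5559 -0.1378]
[ 0.9918  0.128  -0.0001 -0.0005]
```

```bash
cat >> h.py <<'E'
from scipy.spatial.transform import Rotation as R
def lid2tcp(x,y,z,yaw,pitch=0,back=0,piv=None):
    """TCP pose gripping the tab for a lid at x,y,z; pitch>0 raises the tab side"""
    L=R.from_euler('z',yaw)*R.from_euler('y',pitch)
    a=np.radians(20); c,s=np.cos(a),np.sin(a)
    T=R.from_matrix(np.array([[0,1,0],[c,0,s],[s,0,-c]]).T)
    g=np.array([-.0775,0,.031])-(.155+back)*np.array([s,0,-c])
    return np.array([x,y,z])+L.apply(g),L*T
def rows(p,Rt,fr=None):
    s=state(); p0,R0=fr or (s["eef_pos"],R.from_quat(s["tool_rot"]))
    print("travel cm",np.round(R0.inv().apply(p-p0)*100,2),"rot",np.round((R0.inv()*Rt).as_rotvec(),4))
E
python3 - <<'E'
from h import *
x,y,w=.656,-.164,.09
M=R.from_euler('z',w)
print(proj("scene",[np.array([x,y,.1])+M.apply(v) for v in((-.082,.023,.044),(-.082,-.023,.044),(-.067,-.023,.002))]))
p,r=lid2tcp(x,y,.1,w,0,.08); print(p); rows(p,r)
E
```

```text
[[324.22666775 245.90588473]
 [316.2917885  256.98031588]
 [321.70699675 271.11035855]]
[ 0.49876423 -0.17818955  0.35182777]
travel cm [ 43.72 -20.08   5.26] rot [-0.2904  0.2442 -1.3889]
```

The projected tab corners match the picture to within 1 px. Now moving to the pre-grasp pose.

```bash
python3 -m jog '{"travel":[[43.7,-20.1,5.3],[43.7,-20.1,5.3],[43.7,-20.1,5.3],[43.7,-20.1,5.3],[43.7,-20.1,5.3],[43.7,-20.1,5.3],[43.7,-20.1,5.3],[43.7,-20.1,5.3],[43.7,-20.1,5.3],[43.7,-20.1,5.3]],"rot":[[-0.29,0.244,-1.389],[-0.29,0.244,-1.389],[-0.29,0.244,-1.389],[-0.29,0.244,-1.389],[-0.29,0.244,-1.389],[-0.29,0.244,-1.389],[-0.29,0.244,-1.389],[-0.29,0.244,-1.389],[-0.29,0.244,-1.389],[-0.29,0.244,-1.389]],"gripper":[1,1,1,1,1,1,1,1,1,1]}' 40
python3 - <<'E'
from h import *
p,r=lid2tcp(.656,-.164,.1,.09,0,.08); rows(p,r)
E
```

```text
clock: 1.1
eef_pos: [0.5002, -0.1758, 0.3511]
tool_rot: [0.661, 0.729, 0.128, 0.117]
wrist_force: [1.0, -0.7, -0.1]
width: 0.0854
gripper_force: 0.0
travel cm [-0.22 -0.13 -0.12] rot [ 0.0008 -0.0012  0.0075]
```

Settle first, then go down 8 cm along the tool axis.

```bash
python3 -m jog '{"travel":[[0,0,0],[0,0,0],[0,0,0]],"rot":[[0,0,0],[0,0,0],[0,0,0]],"gripper":[1,1,1]}'
python3 - <<'E'
from h import *
p,r=lid2tcp(.656,-.164,.1,.09,0,0); rows(p,r)
cv2.imwrite("pics/s1.png",cv2.resize(read_camera("scene")[150:330,220:440],None,fx=3,fy=3))
E
```

```text
clock: 1.4
eef_pos: [0.498, -0.1787, 0.3516]
tool_rot: [0.665, 0.727, 0.128, 0.117]
wrist_force: [0.0, -0.6, 0.3]
width: 0.0852
gripper_force: 0.0
travel cm [0.05 0.08 8.01] rot [-0.0009  0.0011 -0.0011]
```

View pics/s1.png

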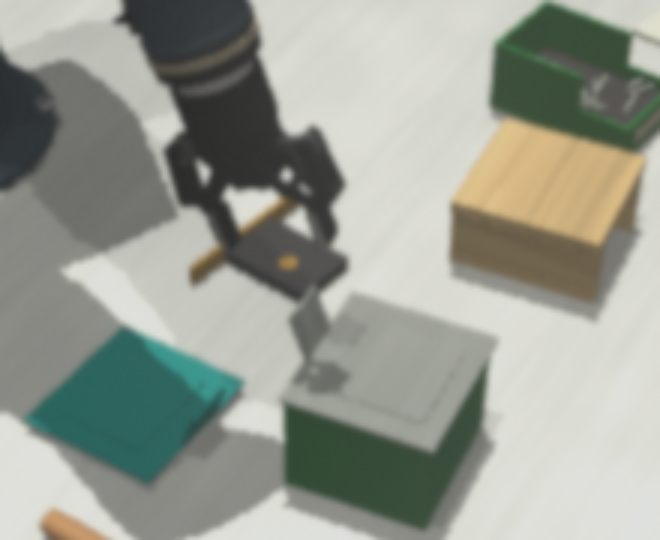

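The open gripper hangs above and in line with the tab (crop position (308,320)). Going down onto it and closing.

```bash
python3 -m jog '{"travel":[[0,0.1,2],[0,0.1,4],[0,0.1,6],[0,0.1,8],[0,0.1,8]],"rot":[[0,0,0],[0,0,0],[0,0,0],[0,0,0],[0,0,0]],"gripper":[1,1,1,1,1]}' && python3 -m jog '{"travel":[[0,0,0],[0,0,0],[0,0,0],[0,0,0],[0,0,0],[0,0,0],[0,0,0],[0,0,0]],"rot":[[0,0,0],[0,0,0],[0,0,0],[0,0,0],[0,0,0],[0,0,0],[0,0,0],[0,0,0]],"gripper":[-1,-1,-1,-1,-1,-1,-1,-1]}' 20
python3 - <<'E'
from h import *
p,r=lid2tcp(.656,-.164,.1,.09,0,0); rows(p,r)
E
```

```text
clock: 1.95
eef_pos: [0.5258, -0.1762, 0.2748]
tool_rot: [0.665, 0.727, 0.127, 0.116]
wrist_force: [-0.1, 0.3, -0.1]
width: 0.0853
gripper_force: 0.0
clock: 2.75
eef_pos: [0.5267, -0.1758, 0.2771]
tool_rot: [0.664, 0.727, 0.128, 0.117]
wrist_force: [-4.8, -0.6, 5.9]
width: 0.0046
gripper_force: 24.9
travel cm [ 0.01 -0.08  0.02] rot [-0.0002  0.001   0.0003]
```

Gripped: opening 4.6 mm against the 5 mm tab. Now computing the tip about the tub's far rim.

```bash
python3 - <<'E'
from h import *
fr=lid2tcp(.656,-.164,.1,.09,0,0)
for d in(4,8,12,16,18):
    th=np.radians(d); o=np.array([.656,-.164,.1])+R.from_euler('z',.09).apply(np.array([.065*(1-np.cos(th)),0,.065*np.sin(th)-.0015]))
    print(d); rows(*lid2tcp(*o,.09,th),fr)
E
```

```text
4
travel cm [-0.    1.6  -0.66] rot [ 0.0698 -0.     -0.    ]
8
travel cm [ 0.    3.31 -1.35] rot [ 0.1396  0.     -0.    ]
12
travel cm [ 0.    5.06 -1.91] rot [ 0.2094  0.     -0.    ]
16
travel cm [ 0.    6.85 -2.36] rot [ 0.2793  0.     -0.    ]
18
travel cm [-0.    7.75 -2.53] rot [ 0.3142 -0.      0.    ]
```

```bash
python3 -m jog '{"travel":[[0,0,0],[0,0,0],[0,0.8,-0.33],[0,1.6,-0.66],[0,2.45,-1.0],[0,3.3,-1.35],[0,3.3,-1.35]],"rot":[[0,0,0],[0,0,0],[0.035,0,0],[0.07,0,0],[0.105,0,0],[0.14,0,0],[0.14,0,0]],"gripper":[-1,-1,-1,-1,-1,-1,-1]}' 80; python3 -c "
from station import *;s=state();print(s['torque'],s['eef_pos'])"
```

```text
clock: 3.45
eef_pos: [0.5537, -0.1735, 0.3015]
tool_rot: [0.671, 0.734, 0.076, 0.071]
wrist_force: [-8.2, -3.4, 5.2]
width: 0.004
gripper_force: 79.4
[-0.52638768  1.01597921  0.03854525] [ 0.55366693 -0.1734922   0.30148803]
```

```bash
python3 -m jog '{"travel":[[0,0.8,-0.4],[0,1.65,-0.8],[0,2.5,-1.15],[0,3.35,-1.5],[0,4.25,-1.8],[0,4.25,-1.8],[0,4.25,-1.8],[0,4.25,-1.8],[0,4.25,-1.8]],"rot":[[0.035,0,0],[0.07,0,0],[0.105,0,0],[0.14,0,0],[0.174,0,0],[0.174,0,0],[0.174,0,0],[0.174,0,0],[0.174,0,0]],"gripper":[-1,-1,-1,-1,-1,-1,-1,-1,-1]}' 80; python3 - <<'E'
from h import *
s=state();print(s['torque'])
cv2.imwrite("pics/s2.png",cv2.resize(read_camera("scene")[150:330,220:440],None,fx=3,fy=3))
E
```

```text
clock: 4.35
eef_pos: [0.5906, -0.1699, 0.3272]
tool_rot: [0.674, 0.738, 0.013, 0.012]
wrist_force: [-0.3, -0.5, 0.3]
width: 0.0042
gripper_force: 78.9
[-0.19138264  0.05763054 -0.00337144]
```

View pics/s2.png

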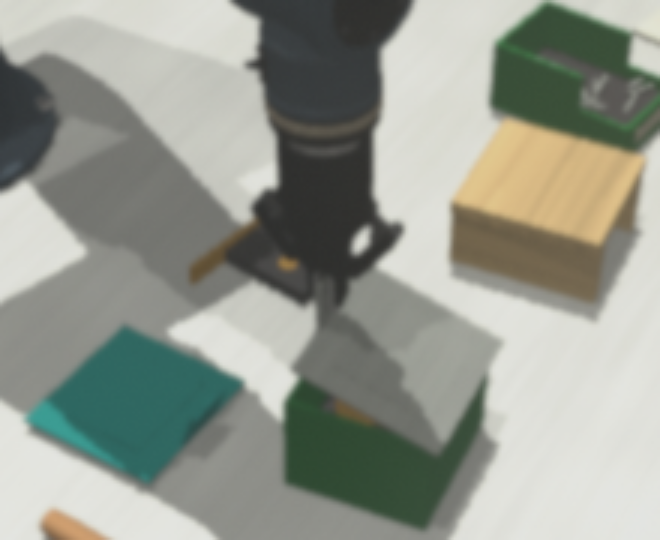

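The lid is tipped about 18° with its far edge still on the tub (crop position (440,450) to (497,345)). A brief 2 mm press down will make sure of the contact, which shows in the force reading.

```bash
python3 -m jog '{"travel":[[0,0,0.1],[0,0,0.2],[0,0,0.2],[0,0,0.2]],"rot":[[0,0,0],[0,0,0],[0,0,0],[0,0,0]],"gripper":[-1,-1,-1,-1]}'; python3 - <<'E'
from h import *
s=state();print(s['torque'])
# target: level lid held straight above tub, 0.10 above rim
rows(*lid2tcp(.656,-.164,.19,.09)); 
E
```

```text
clock: 4.8
eef_pos: [0.5904, -0.1701, 0.3259]
tool_rot: [0.675, 0.738, 0.012, 0.012]
wrist_force: [-11.2, -3.0, 11.0]
width: 0.0037
gripper_force: 80.4
[-0.47732491  1.07796357  0.21512671]
travel cm [ 0.01 -6.32 -4.3 ] rot [-3.141e-01  1.600e-03  2.000e-04]
```

Contact is certain at 11 N. Lifting straight up first, then levelling.

```bash
python3 -m jog '{"travel":[[0,0,-1],[0,0,-3],[0,0,-5],[0,-2,-5.5],[0,-4,-5.5],[0,-6.3,-5.5],[0,-6.3,-5.5],[0,-6.3,-5.5],[0,-6.3,-5.5]],"rot":[[0,0,0],[0,0,0],[0,0,0],[-0.1,0,0],[-0.2,0,0],[-0.314,0,0],[-0.314,0,0],[-0.314,0,0],[-0.314,0,0]],"gripper":[-1,-1,-1,-1,-1,-1,-1,-1,-1]}'; python3 - <<'E'
from h import *
s=state();print(s['torque'])
rows(*lid2tcp(.651,.171,.19,.09)); 
cv2.imwrite("pics/s3.png",cv2.resize(read_camera("scene")[130:330,220:440],None,fx=3,fy=3))
E
```

```text
clock: 5.7
eef_pos: [0.5272, -0.1758, 0.3789]
tool_rot: [0.664, 0.727, 0.128, 0.118]
wrist_force: [0.6, -1.0, -1.3]
width: 0.004
gripper_force: 79.7
[-0.04096446  0.60382962 -0.01111775]
travel cm [33.43  1.85  1.93] rot [-0.0002  0.0012  0.0008]
```

View pics/s3.png

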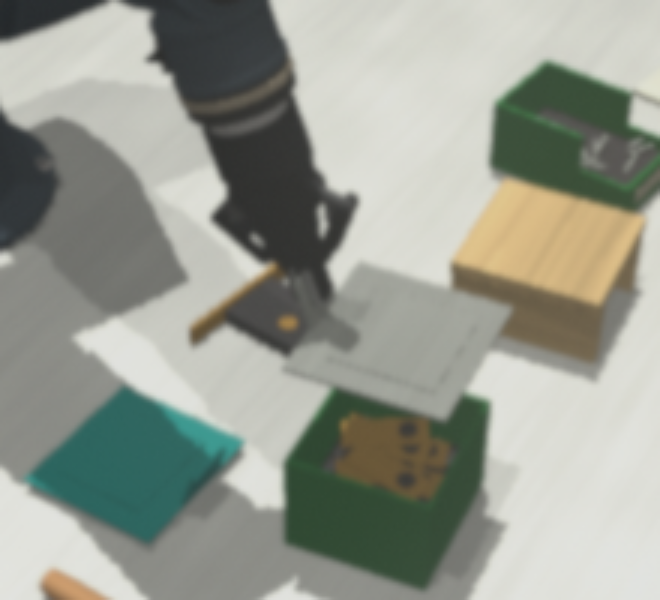

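The lid hangs clear and roughly level (crop position (400,345)), and the tub has not moved. Now carrying it over the riser.

```bash
python3 -m jog '{"travel":[[2,0.1,0],[5,0.3,0],[9,0.5,0],[13,0.8,0.3],[17,1,0.7],[21,1.2,1],[25,1.4,1.3],[29,1.6,1.6],[32,1.8,1.9],[33.4,1.9,1.9]],"rot":[[0,0,0],[0,0,0],[0,0,0],[0,0,0],[0,0,0],[0,0,0],[0,0,0],[0,0,0],[0,0,0],[0,0,0]],"gripper":[-1,-1,-1,-1,-1,-1,-1,-1,-1,-1]}' && python3 -m jog '{"travel":[[0,0,0],[0,0,0],[0,0,0]],"rot":[[0,0,0],[0,0,0],[0,0,0]],"gripper":[-1,-1,-1]}'; python3 - <<'E'
from h import *
rows(*lid2tcp(.651,.171,.09,.09)); 
s=read_camera("scene");t=read_camera("top");cv2.imwrite("pics/s4f.png",s);cv2.imwrite("pics/t4f.png",t)
o=np.zeros((300,800,3),np.uint8)
o[:,:400]=cv2.resize(s[165:240,350:450],(400,300),interpolation=2)
o[:,400:]=cv2.resize(t[165:240,180:280],(400,300),interpolation=2)
cv2.imwrite("pics/c4.png",o)
E
```

```text
clock: 6.75
eef_pos: [0.5211, 0.1622, 0.3662]
tool_rot: [0.663, 0.728, 0.128, 0.117]
wrist_force: [0.1, 0.5, -2.2]
width: 0.0035
gripper_force: 79.6
clock: 7.05
eef_pos: [0.5208, 0.1583, 0.3664]
tool_rot: [0.665, 0.727, 0.128, 0.118]
wrist_force: [-0.4, 0.0, -2.1]
width: 0.0036
gripper_force: 79.6
travel cm [ 0.11 -3.38  9.39] rot [-0.0003  0.0014 -0.0005]
```

View pics/c4.png

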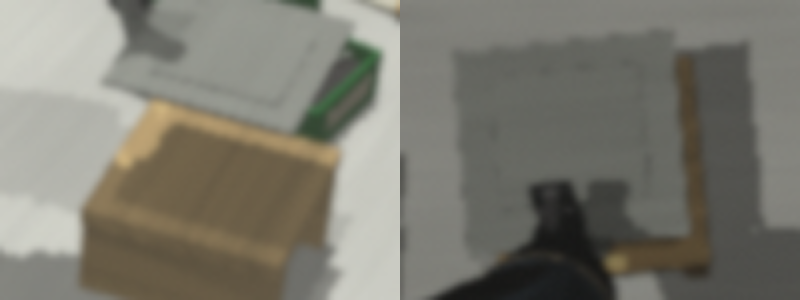

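The lid is held above the riser: scene-crop corners (103,80), (303,132), (357,22); top-crop corners (453,47), (673,30), (690,238). Fitting its tilt from these.

```bash
python3 - <<'E'
from h import *
A=np.array;np.set_printoptions(precision=4,suppress=True)
C={"pp":(.069,.074,.004),"pm":(.069,-.074,.004),"mm":(-.069,-.074,.004),"mp":(-.069,.074,.004)}
S={"mm":(103,80),"pm":(303,132),"pp":(357,22)};T={"pp":(453,47),"pm":(673,30),"mm":(690,238),"mp":(468,252)}
def f(p):
    M=R.from_euler('ZYX',p[3:]);e=[]
    for n,D,o in(("scene",S,(350,165)),("top",T,(80,165))):
        q=proj(n,[p[:3]+M.apply(C[k]) for k in D]); e.append(q-(A(list(D.values()))/4+o-.4))
    return np.vstack(e).ravel()
r=least_squares(f,[.65,.17,.19,.09,0,0]);print(r.x,np.degrees(r.x[4:]),f(r.x).reshape(-1,2))
J=r.jac;print(np.sqrt(np.diag(np.linalg.inv(J.T@J)))*.7)
E
```

```text
[ 0.6536  0.1709  0.1895  0.083  -0.0177 -0.0109] [-1.0116 -0.6257] [[-0.6136  0.2503]
 [-2.4214 -0.0086]
 [ 0.2735  0.1482]
 [-0.4043  0.1496]
 [-0.402  -1.1584]
 [-0.2845 -1.6471]
 [-0.2478  0.225 ]]
[0.0008 0.001  0.0018 0.0085 0.024  0.0203]
```

The lid is level within about 1° and centred over the riser to within 4 mm. Now lowering.

```bash
python3 -m jog '{"travel":[[0,-0.7,2],[0,-1.4,4],[0,-2.2,6.1],[0,-2.7,7.5],[0,-3,8.3],[0,-3.2,8.8],[0,-3.2,8.8]],"rot":[[0,0,0],[0,0,0],[0,0,0],[0,0,0],[0,0,0],[0,0,0],[0,0,0]],"gripper":[-1,-1,-1,-1,-1,-1,-1]}'; python3 - <<'E'
from h import *
rows(*lid2tcp(.651,.171,.09,.09))
E
```

```text
clock: 7.85
eef_pos: [0.5205, 0.1588, 0.2726]
tool_rot: [0.664, 0.727, 0.128, 0.117]
wrist_force: [-1.1, 0.0, -2.3]
width: 0.0041
gripper_force: 79.7
travel cm [ 0.04 -0.15  0.58] rot [-0.0004  0.001   0.0001]
```

```bash
python3 -m jog '{"travel":[[0,-0.05,0.15],[0,-0.1,0.3],[0,-0.15,0.45],[0,-0.15,0.45]],"rot":[[0,0,0],[0,0,0],[0,0,0],[0,0,0]],"gripper":[-1,-1,-1,-1]}'; python3 -m jog '{"travel":[[0,-0.04,0.1],[0,-0.07,0.2],[0,-0.07,0.2]],"rot":[[0,0,0],[0,0,0],[0,0,0]],"gripper":[-1,-1,-1]}' 40
```

```text
clock: 8.25
eef_pos: [0.5206, 0.1591, 0.268]
tool_rot: [0.664, 0.727, 0.128, 0.117]
wrist_force: [-0.0, 0.2, -2.5]
width: 0.0038
gripper_force: 79.7
clock: 8.55
eef_pos: [0.5209, 0.1592, 0.267]
tool_rot: [0.664, 0.727, 0.129, 0.118]
wrist_force: [-7.0, -1.9, 12.6]
width: 0.0037
gripper_force: 82.0
```

Touchdown is at the predicted height. Easing the grip, then opening.

```bash
python3 -m jog '{"travel":[[0,0,0],[0,0,-0.05],[0,0,-0.05],[0,0,-0.05],[0,0,-0.05],[0,0,-0.05],[0,0,-0.05],[0,0,-0.05],[0,0,-0.05]],"rot":[[0,0,0],[0,0,0],[0,0,0],[0,0,0],[0,0,0],[0,0,0],[0,0,0],[0,0,0],[0,0,0]],"gripper":[-1,-1,-0.9,-0.8,-0.7,-0.5,-0.3,-0.3,-0.3]}' 20
```

```text
clock: 9.45
eef_pos: [0.5204, 0.1591, 0.2663]
tool_rot: [0.664, 0.727, 0.128, 0.117]
wrist_force: [-0.3, 0.3, -0.1]
width: 0.0298
gripper_force: 0.0
```

Retreating along the tool axis, then checking.

```bash
python3 -m jog '{"travel":[[0,0,-1],[0,0,-3],[0,0,-6],[0,0,-10],[0,-4,-13],[0,-8,-15],[0,-12,-17],[0,-12,-17],[0,-12,-17]],"rot":[[0,0,0],[0,0,0],[0,0,0],[0,0,0],[0,0,0],[0,0,0],[0,0,0],[0,0,0],[0,0,0]],"gripper":[-0.3,-0.3,-0.3,-0.3,-0.3,-0.3,-0.3,-0.3,-0.3]}'; python3 - <<'E'
from h import *
s=read_camera("scene");t=read_camera("top")
o=np.zeros((600,800,3),np.uint8)
o[:300,:400]=cv2.resize(s[180:255,350:450],(400,300),interpolation=2)
o[:300,400:]=cv2.resize(t[165:240,180:280],(400,300),interpolation=2)
o[300:,:400]=cv2.resize(s[120:345,220:520],(400,300));o[300:,400:]=cv2.resize(t[100:325,100:400],(400,300))
cv2.imwrite("pics/c5.png",o)
E
```

```text
clock: 10.35
eef_pos: [0.3497, 0.1438, 0.3862]
tool_rot: [0.664, 0.727, 0.129, 0.118]
wrist_force: [0.3, 0.3, -0.0]
width: 0.0298
gripper_force: 0.0
```

View pics/c5.png

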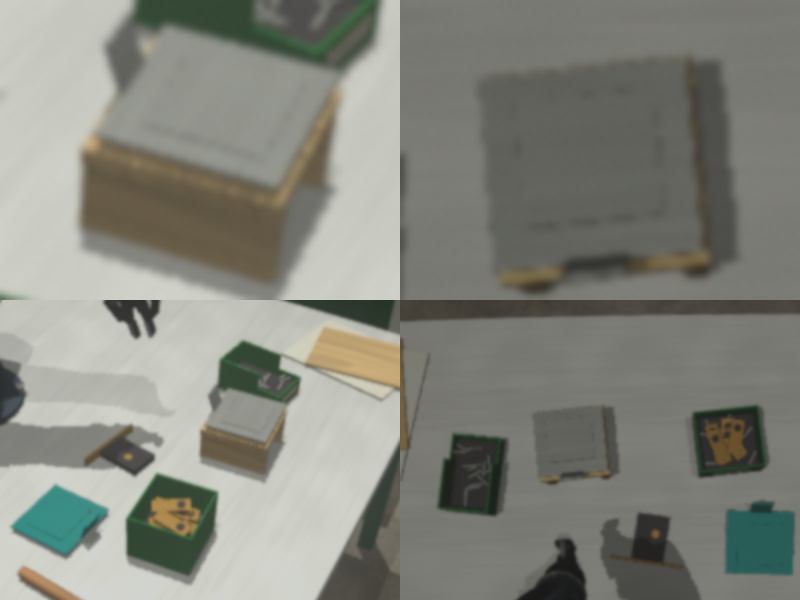

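The lid lies flat, right way up and centred on the riser (top crop (595,170)). The tub and the bystanders are where they were, and the gripper is clear of everything.

```bash
python3 -c "
from station import *
print(finish_job())"
```

```text
the job is handed in; nothing more can be done
None
```

The lid was tipped about 18° on the tub's rim, lifted clear and set down flat and right way up in the middle of the riser; the last pictures show the tub and bystanders in place, and the job is handed in (no verdict was returned).

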